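# Back off the strap feeder by one notch

## Robot

A 6-joint arm with a two-finger parallel gripper is mounted at the origin on the work surface. World frame = base frame: x ahead of the robot, y to its left, z up, the work surface at z = 0. Lengths are in m, angles in rad, forces in N, time in s.
With the tool pointing down it reaches from about 0.35 to 0.975 m from the base axis. Payload 4.9 kg.
Tool frame: the origin (TCP) lies midway between the tips of the shut fingers; the grasp point (between the pads) lies ctrl.tcp_to_grasp behind it (ctrl.tcp_to_grasp is the distance from the TCP to the grasp point, in m); z points along the fingers, y is the direction in which the jaws open and shut (so a half turn about z gives the same grasp; the last joint's range is limited). The gripper opens to 85 mm and grips with 20 to 120 N. Pads are 22 mm wide; open, the fingers measure 114 mm over their backs; the gripper's body (76 mm by 85 mm) begins 54 mm behind the grasp point. The pads swing forward as they close: fully open they stand 13 mm farther back than shut.
Start: joints at [1.157, 0.053, 1.613, -0, 1.476, -0.119], TCP at [0.182, 0.598, 0.209] pointing down, gripper open.
Joint ranges: [-3.01, 3.01], [-1.01, 2.22], [0.06, 2.58], [-1.02, 4.17], [0.09, 2.62], [-3.14, 3.14]. Speed limits (rad/s): [2.57, 2.57, 3.14, 3.14, 3.14, 3.14].

## Interface

Orientations are given as a rotation vector (axis times angle).
In Python, from station import ctrl, get_image, calibration, finish_job, models gives the robot as it stands.
- The arm moves only by the shell command python3 -m creep 'ROWS' [FORCE]. ROWS is JSON, a list of rows, each a list of 7 numbers: the opening, from 0 (shut) to 1 (fully open), then the shift along the tool's x, y, z in m, then the turn, a rotation vector about the tool's x, y, z in degrees. A call has 1 to 20 rows; each row shifts and turns the commanded pose from where the row before left it, along the tool's axes as they then stand; what a row does not reach is not made up. A row lasts 1/10 s, in which the tool goes at most 50 mm and 8.59 degrees, less where a joint would pass 70% of its speed; a pose out of reach is approached as far as the arm can. A call with a gripper value outside its range is refused whole. The fingers move at their own pace and stop on an object; FORCE is the grip in N (left out, the last holds). Time passes only in rows, so rows that do not move let the fingers close. It gives the time, the measured TCP pose, the force and the opening at its end, in the units of the state.
- ctrl.get_obs(): the state, without advancing time (a new reading comes with each control period).
- get_image(name): name is "side" or "top" or "wrist"; returns the picture (384x512x3 uint8, red, green, blue); there is no depth.
- calibration(name): a dict with "mtx" (3x3 intrinsics, pixels), "R" (3x3) and "t" (3): a world point X has camera coordinates R X + t. Camera axes: x right, y down, z forward; pixel columns grow to the right and rows downward; lengths in m; the calibration is good to about 2 mm. The wrist camera is an equidistant fisheye: a pixel r from the principal point sees the ray r / f radians off the axis. A picture is of the moment at which its call begins: read the wrist's pose just before it. calibration takes no time and is no camera call; for the wrist camera it gives the pose at the moment of the call.
- finish_job(): hands the job in, once; it reports no verdict.
Trained networks look in the newest picture that a camera, given by its name, has taken for a name from the list of things; names that differ only in an ending like _2 or _b are one class to them, and where a whole thing is asked for, a point or a joint stands for the part that bears it (a point fixed in the world has none). Each returns a list of dicts, best first, with "conf" (0 to 1); they miss things now and then, are a little off and sometimes report something else, mostly with a low value. They report only what shows in the picture. A call takes as long as a camera call.
- models.search_frame(camera, name): "extent" ([left, top, right, bottom] in pixels, round what is visible of it).
The state is a dict: "t": time; "q": joint angles; "dq": joint speeds; "effort": joint torques, N m; "tool_pos": TCP position; "tool_rot": TCP orientation; "contact_force": force on the tool from outside, world axes, zero at the start; "wrist_torque": the same for the moment, N m; "opening": finger opening in m.
Only numpy, scipy, OpenCV 4.12 (cv2) and the standard library are available. Lean on these libraries where they do the work, as an engineer would, in place of code of your own. Each camera call takes 0.05 s, during which the arm holds its last target. There are 200 camera calls.

## Task

The strap feeder on the packing bench was advanced one notch too far. With the fingertips only, gripping and lifting nothing, tip the red knob over so that the pawl lifts out of the wheel and stays up, push the yellow peg to turn the blue wheel backward (clockwise seen from above) by one notch, then tip the knob back so that the pawl drops into that notch. Push gently, and leave everything else on the bench where it is.

Things in the scene. Friction and masses are not known exactly. Their poses are not given: they have to be found in the camera images.
- feeder: Strap feeder, fixed to the bench; dark steel bed 300 x 360 x 10 mm (its x -150 to 150, y -200 to 160 mm). Origin at bench height on the wheel's vertical axis; x points from there to the pawl tip, z up. Two grey cheek plates hold the pawl's hinge (x 63 to 103, y -106 to -56 mm, up to 122 mm high).
- wheel_top (a point): Centre of the flat blue wheel on its top face, 66 mm above the bench. The wheel is 192 mm across, with a ring of 10 saw teeth on top of its rim (radius 71 to 95 mm), 36 degrees or 0.628 rad each; crests 80 mm above the bench. One notch is one tooth.
- feed_wheel (a joint): Wheel angle, rad, growing counterclockwise from above (forward: the pawl rides up the teeth). Backward is blocked while the pawl is down. 0 and -0.628 are hard against the pawl in the first notch and one back; starts at 0.12 to 0.25. With the pawl up it stays where pushed (2.5 N at the peg). A pawl dropped at -0.60 to -0.22 falls into the notch one back; beyond -0.63 it lands on a crest.
- push_peg (a point): Middle of the yellow upright peg on the wheel: 18 mm across, 45 mm tall, from 66 to 111 mm above the bench, 55 mm from the wheel's axis, on the side away from the pawl. At wheel angle 0 it lies 198 degrees counterclockwise from the feeder's x; turning backward moves it there toward the feeder's +y.
- pawl (a joint): Tilt of the pawl, rad: 0 lowest, growing as its tip lifts; 0.0 to 0.12 resting in a notch, about 0.16 on a tooth crest, 1.15 thrown over against its stop. It swings freely by its weight: below about 0.64 it falls back onto the teeth, above that it falls over to the stop and stays up.
- pawl_hinge (a point): Pawl's hinge, 105 mm above the bench at (83, -75) mm in the feeder's frame; its axis lies along the feeder's x. The steel pawl, 20 mm wide, runs from it 74 mm toward the feeder's +y, its tip resting on the teeth at (83, -4) mm.
- pawl_knob (a point): Centre of the red ball knob, 32 mm across, on a rod 75 mm from the hinge. In the feeder's frame: at pawl 0 at (83, -43) mm, 173 mm high; at 0.64 (83, -87), 179 high; at 1.15 (83, -124), 162 high. Pushing it toward the feeder's -y lifts the pawl, from the other side toward +y lets it drop; about 2 N.
- coupling: White plastic pipe coupling, 54 mm across, 50 mm tall, upright on the bed; origin at the centre of its underside. Leave alone.
- flange: Steel flange, 70 mm across, 30 mm tall, on the bed; origin at the centre of its underside. Leave alone.
- jar: Amber jar with a black cap, 64 mm across, 90 mm tall; origin at the centre of its underside. Leave alone.
- elbow: White plastic pipe elbow lying flat, about 93 x 93 x 40 mm; origin under it at bench height. Leave alone.
- tape: Roll of tape lying flat, 100 mm across, 48 mm tall; origin at the centre of its underside. Leave alone.
- carton: Small carton, 90 x 70 x 60 mm; origin at the centre of its underside. Leave alone.
- screwdriver: Screwdriver with an orange handle, 190 mm long, lying along its x; origin on the bench below its middle. Leave alone.

How it is judged:
On the way, in this order (a step that is already met when the one before it is completed fails the run):
1. the pawl is tipped up and stays up, the wheel not yet turned (value of joint pawl above 0.9 rad and value of joint feed_wheel between -0.08 and 0.45 rad), for 0.2 s.
2. with the pawl up, the wheel is turned back by one notch (value of joint pawl above 0.9 rad and value of joint feed_wheel between -0.8 and -0.2 rad), for 0.2 s.
At the end, for the whole second after the job is handed in: The pawl is down in the notch one back from the starting one (pawl below 0.13 rad, so not on a tooth crest; wheel between -0.66 and -0.20 rad) and both are at rest (value of joint pawl below 0.13 rad and value of joint feed_wheel between -0.66 and -0.2 rad and velocity of joint feed_wheel between -0.05 and 0.05 rad/s and velocity of joint pawl between -0.1 and 0.1 rad/s); the robot touches nothing.
It fails at once if the knob or the peg is taken between the fingers (distance between the grasp point and pawl_knob below 0.018 m or (horizontal distance between the grasp point and push_peg below 0.012 m and height (world z) of the grasp point below 0.125 m)).
It fails at once if the feeder is pressed or pushed hard (over 40 N) (contact force between the fingers and feeder above 40 N).
It fails at once if the wheel is turned two notches back, or a notch forward (value of joint feed_wheel below -1 rad or value of joint feed_wheel above 0.75 rad).
It fails at once if a bystander is moved (more than 20 mm) or lifted (distance of any of coupling, flange, jar, elbow, tape, carton, screwdriver from where it was at the start of the episode above 0.02 m).
It also fails if it takes over 64 s, if anything falls off the work surface, if the arm or the gripper's body presses on something with over 40 N, if the wrist force passes 120 N, or if a joint passes its speed limit or range.

## Working session

There is one attempt and no reset: what is moved stays moved. The work goes in short steps, Python scripts to look and compute and a shell command to move; the robot and the scene stay as the last step left them, time stands still between calls to the robot, and variables do not carry over. Pictures are saved under pics/ and viewed, about 8 in all and at most 12, crops included, and the job is handed in when it is done.

```bash
mkdir -p pics; ls; cat > h.py <<'E'
import numpy as np,cv2
from station import ctrl,get_image,calibration,models
def ray(cam,uv,c=None):
    c=c or calibration(cam);K=np.array(c["mtx"]);R=np.array(c["R"]);t=np.array(c["t"])
    d=np.linalg.inv(K)@[uv[0],uv[1],1.]
    if cam=="wrist":
        r=np.hypot(d[0],d[1]);d=np.array([d[0]/r*np.sin(r),d[1]/r*np.sin(r),np.cos(r)]) if r>0 else d
    d=R.T@d;return -R.T@t,d/np.linalg.norm(d)
def atz(cam,uv,z):
    o,d=ray(cam,uv);return o+d*(z-o[2])/d[2]
def tri(rays):
    A=0;b=0
    for o,d in rays:
        P=np.eye(3)-np.outer(d,d);A=A+P;b=b+P@o
    X=np.linalg.solve(A,b);return X,[np.linalg.norm((np.eye(3)-np.outer(d,d))@(X-o)) for o,d in rays]
def proj(cam,X):
    c=calibration(cam);p=np.array(c["R"])@X+np.array(c["t"]);q=np.array(c["mtx"])@p;return q[:2]/q[2]
def mid(e): return ((e[0]+e[2])/2,(e[1]+e[3])/2)
E
python3 - <<'E'
from h import *
im={c:get_image(c) for c in("side","top")}
cv2.imwrite("pics/a.png",cv2.cvtColor(np.vstack([im["top"],im["side"]]),cv2.COLOR_RGB2BGR)[:, :])
for c in("top","side"):
    cv2.imwrite(f"pics/{c}0.png",cv2.cvtColor(im[c],cv2.COLOR_RGB2BGR))
    for n in("pawl_knob","push_peg","wheel_top","pawl_hinge","feeder","coupling","flange","jar","elbow","tape","carton","screwdriver"):
        r=models.search_frame(c,n);print(c,n,[(np.round(x["extent"]).tolist(),round(x["conf"],2)) for x in r[:2]])
    print(np.round(ray(c,(256,192))[0],3))
print(ctrl.tcp_to_grasp,ctrl.get_obs())
E
```

```text
pics
top pawl_knob [([233.0, 131.0, 264.0, 154.0], 0.7), ([183.0, 123.0, 318.0, 242.0], 0.19)]
top push_peg [([382.0, 191.0, 416.0, 229.0], 0.63), ([208.0, 150.0, 276.0, 214.0], 0.61)]
top wheel_top [([183.0, 120.0, 320.0, 244.0], 0.61)]
top pawl_hinge [([84.0, 195.0, 122.0, 230.0], 0.68), ([182.0, 121.0, 318.0, 243.0], 0.59)]
top feeder [([180.0, 121.0, 316.0, 245.0], 0.63)]
top coupling [([299.0, 192.0, 317.0, 206.0], 0.71)]
top flange [([186.0, 149.0, 207.0, 173.0], 0.7), ([183.0, 119.0, 319.0, 240.0], 0.67)]
top jar [([380.0, 138.0, 410.0, 167.0], 0.85), ([181.0, 116.0, 320.0, 243.0], 0.61)]
top elbow [([79.0, 135.0, 118.0, 163.0], 0.95)]
top tape [([82.0, 193.0, 123.0, 226.0], 0.9), ([187.0, 148.0, 206.0, 171.0], 0.5)]
top carton [([382.0, 189.0, 413.0, 229.0], 0.9), ([382.0, 141.0, 411.0, 166.0], 0.18)]
top screwdriver [([116.0, 242.0, 180.0, 263.0], 0.81)]
[0.284 0.012 1.218]
side pawl_knob [([261.0, 163.0, 282.0, 181.0], 0.5)]
side push_peg [([229.0, 179.0, 278.0, 218.0], 0.68)]
side wheel_top [([201.0, 158.0, 315.0, 249.0], 0.62), ([226.0, 180.0, 277.0, 214.0], 0.28)]
side p
[... 552 characters left out ...]
166.0, 201.0], 0.69)]
[-0.458 -0.834  1.097]
0.0187 {'t': 1.3, 'q': array([ 1.15702097e+00,  5.26984640e-02,  1.61294235e+00,  1.83635679e-05,
        1.47602433e+00, -1.19008083e-01]), 'dq': array([ 0.00117254, -0.00156496,  0.00102825,  0.00100857,  0.00112185,
        0.00195478]), 'effort': array([ 1.90867831e-03, -3.93696678e+01, -3.70453656e+01,  4.22440212e-05,
        7.03461646e-04,  9.09046747e-06]), 'tool_pos': array([0.18155426, 0.5980027 , 0.2089792 ]), 'tool_rot': array([-4.61342196e-01, -3.10749691e+00,  1.02288103e-04]), 'contact_force': array([1.18630765, 0.47220209, 0.39276122]), 'wrist_torque': array([ 0.02680489, -0.00031853, -0.01665785]), 'opening': 0.08532889725114896}
```

```bash
python3 - <<'E'
import cv2,numpy as np
a=cv2.imread("pics/top0.png")[105:255,165:335];b=cv2.imread("pics/side0.png")[140:265,190:325]
a=cv2.resize(a,None,fx=3.5,fy=3.5,interpolation=2)[:,:];b=cv2.resize(b,(int(135*4.2),525),interpolation=2)
cv2.imwrite("pics/c1.png",cv2.resize(np.hstack([a,b]),None,fx=.68,fy=.68))
cv2.imwrite("pics/c2.png",cv2.resize(cv2.imread("pics/top0.png"),(800,600)))
E
```

```text
(no output)
```

View pics/c1.png

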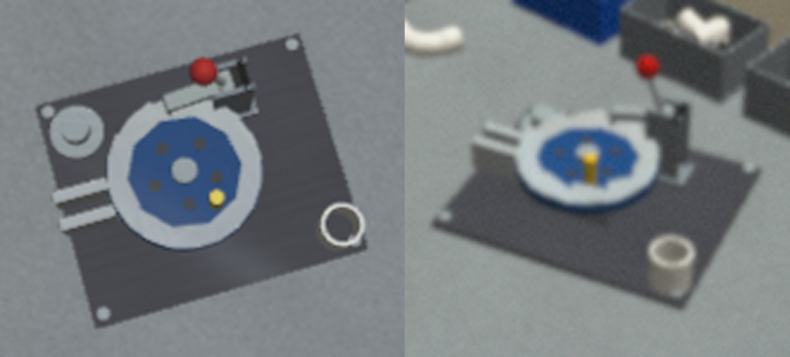

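View pics/c2.png

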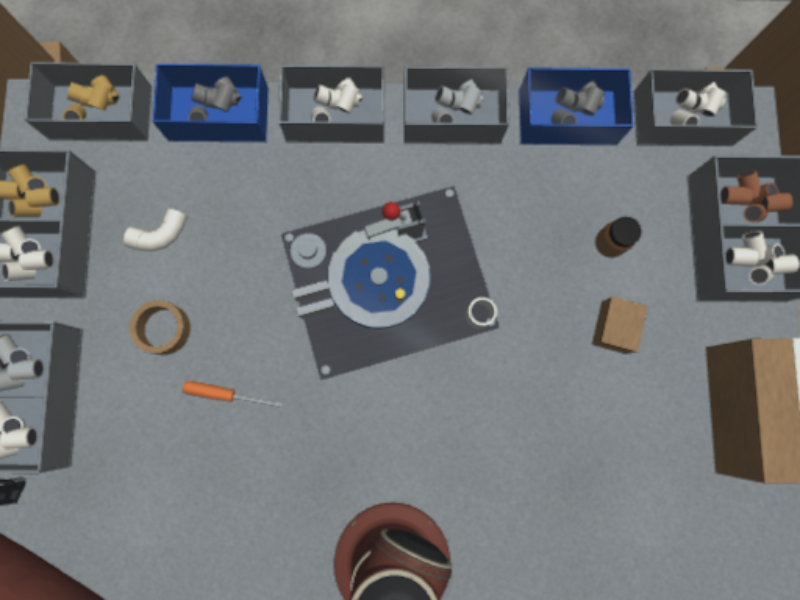

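```bash
cat >> h.py <<'E'
BOX={"top":(165,105,335,255),"side":(190,140,325,265)}
def blob(cam,img,col):
    h=cv2.cvtColor(img,cv2.COLOR_RGB2HSV).astype(int);H,S,V=h[...,0],h[...,1],h[...,2]
    m={"red":((H<8)|(H>172))&(S>130)&(V>60),"yel":(H>16)&(H<34)&(S>110)&(V>80),"blu":(H>100)&(H<125)&(S>110)&(V>40)}[col]
    b=BOX.get(cam,(0,0,512,384));k=np.zeros(m.shape,bool);k[b[1]:b[3],b[0]:b[2]]=1
    n,l,s,c=cv2.connectedComponentsWithStats((m&k).astype(np.uint8));i=1+np.argmax(s[1:,4]) if n>1 else 0
    return (c[i],s[i].tolist()) if n>1 else (None,None)
E
python3 - <<'E'
from h import *
I={c:cv2.cvtColor(cv2.imread(f"pics/{c}0.png"),cv2.COLOR_BGR2RGB) for c in("top","side")}
B={(c,k):blob(c,I[c],k) for c in I for k in("red","yel","blu")}
for k in B:print(k,B[k])
K,e=tri([ray(c,B[c,"red"][0]) for c in I]);print("knob",K,e)
P=tri([ray(c,B[c,"yel"][0]) for c in I]);print("peg",P)
W=atz("top",B["top","blu"][0],.066);W2=atz("side",B["side","blu"][0],.066);print("wheel",W,W2, atz("top",(242.3,176.4),.066))
# corner bolts of bed, top crop coords
for p in((292,44),(47,111),(103,313)): print(atz("top",(p[0]/2.38+165,p[1]/2.38+105),.012))
E
```

```text
('top', 'red') (array([250.09782609, 134.4673913 ]), [245, 130, 11, 10, 92])
('top', 'yel') (array([255.57575758, 188.12121212]), [253, 185, 6, 7, 33])
('top', 'blu') (array([241.55065739, 176.11523589]), [219, 155, 47, 44, 1293])
('side', 'red') (array([274.80851064, 162.34042553]), [271, 159, 8, 8, 47])
('side', 'yel') (array([254.67647059, 198.17647059]), [253, 194, 4, 10, 34])
('side', 'blu') (array([253.49859155, 193.93239437]), [238, 186, 33, 19, 355])
knob [0.6154188  0.00443729 0.17968643] [np.float64(0.00018248960175211977), np.float64(0.0001824896017522243)]
peg (array([ 0.48424943, -0.01182475,  0.0935872 ]), [np.float64(0.0008999803486049773), np.float64(0.000899980348604836)])
wheel [0.52527177 0.02800078 0.066     ] [0.52582295 0.03188818 0.066     ] [0.52443485 0.0258067  0.066     ]
[ 0.70561197 -0.11455022  0.012     ]
[0.61260703 0.20432259 0.012     ]
[0.35230244 0.12659895 0.012     ]
```

```bash
cat >> h.py <<'E'
YAW=.287;W=np.array([.5232,.0256,0])
F=np.array([[np.cos(YAW),-np.sin(YAW),0],[np.sin(YAW),np.cos(YAW),0],[0,0,1]])
def feed(X): return F.T@(np.array(X)-W)*1000
def where(goal=None):
    from scipy.spatial.transform import Rotation as Ro
    o=ctrl.get_obs();R=Ro.from_rotvec(o["tool_rot"]).as_matrix()
    print("t",round(o["t"],2),"feeder mm",feed(o["tool_pos"]).round(1),"f",np.round(o["contact_force"],1),"open",round(o["opening"],3))
    d=Ro.from_matrix(R.T@F@np.diag([-1,1,-1])).as_rotvec(degrees=True);print("turn left",d.round(1))
    if goal is not None: print("tool shift mm",(R.T@(W+F@np.array(goal)/1000-o["tool_pos"])*1000).round(1))
def wheel(draw=None):
    I={c:get_image(c) for c in("top","side")};B={(c,k):blob(c,I[c],k)[0] for c in I for k in("red","yel")}
    for k in("red","yel"):
        try:
            X,e=tri([ray(c,B[c,k]) for c in I]);f=feed(X);print(k,f.round(1),"res",np.round(np.array(e)*1000,1),"ang",np.degrees(np.arctan2(f[1],f[0])).round(1))
        except Exception as ex: print(k,"hidden",{c:B[c,k] for c in I})
    if draw: cv2.imwrite(draw,cv2.cvtColor(np.hstack([cv2.resize(I[c][BOX[c][1]-20:BOX[c][3],BOX[c][0]:BOX[c][2]],(400,400),interpolation=2) for c in I]),cv2.COLOR_RGB2BGR))
E
python3 -m creep '[[0,0,0,-0.03,0,0,-8.3],[0,0,0,-0.03,0,0,-8.3],[0,0,0,-0.03,0,0,-8.3],[0,0,0,0,0,0,-8.3],[0,0,0,0,0,0,0]]' 20
python3 -c "
from h import *
where((83,20,260))"
```

```text
t: 1.8
tool_pos: [0.1818, 0.5985, 0.3007]
tool_rot: [-0.445, 3.108, 0.004]
contact_force: [-0.6, 0.5, -0.8]
opening: 0.0123
t 1.8 feeder mm [-165.2  646.1  300.7] f [-0.6  0.5 -0.8] open 0.012
turn left [ 0.1  0.1 -0.2]
tool shift mm [-249.8 -625.6   39.8]
```

```bash
python3 -m creep '[[0,-0.018,-0.0445,0,0,0,0],[0,-0.018,-0.0445,0,0,0,0],[0,-0.018,-0.0445,0,0,0,0],[0,-0.018,-0.0445,0,0,0,0],[0,-0.018,-0.0445,0,0,0,0],[0,-0.018,-0.0445,0,0,0,0],[0,-0.018,-0.0445,0,0,0,0],[0,-0.018,-0.0445,0,0,0,0],[0,-0.018,-0.0445,0,0,0,0],[0,-0.018,-0.0445,0,0,0,0],[0,-0.018,-0.0445,0,0,0,0],[0,-0.018,-0.0445,0,0,0,0],[0,-0.018,-0.0445,0,0,0,0],[0,-0.018,-0.0445,0,0,0,0],[0,0,0,0,0,0,0]]'
python3 -c "
from h import *
where((83,5,176))
im=get_image('wrist');c=calibration('wrist');cv2.imwrite('pics/w1.png',cv2.cvtColor(im,cv2.COLOR_RGB2BGR))
for k in('red','yel'):
    b=blob('wrist',im,k);print(k,b)
    o,d=ray('wrist',b[0],c);z={'red':.175,'yel':.1}[k];print(feed(o+d*(z-o[2])/d[2]))
wheel()"
```

```text
t: 3.3
tool_pos: [0.6, 0.0663, 0.2963]
tool_rot: [0.431, -3.108, 0.002]
contact_force: [-0.6, -0.1, 0.4]
opening: 0.0002
t 3.3 feeder mm [ 85.2  17.3 296.3] f [-0.6 -0.1  0.4] open 0.0
turn left [-0.  -0.2 -0.7]
tool shift mm [  1.6 -12.2 120.4]
red (array([194.13125846, 182.78619756]), [179, 168, 31, 31, 739])
[ 82.3188947  -42.63120158 175.        ]
yel (array([220.65656566,  62.01515152]), [213, 54, 16, 18, 198])
[-49.38051873 -21.71101537 100.        ]
red [ 81.7 -47.3 180.6] res [0.8 0.8] ang -30.1
yel [-47.9 -24.9  93.8] res [0.8 0.8] ang -152.5
```

View pics/w1.png

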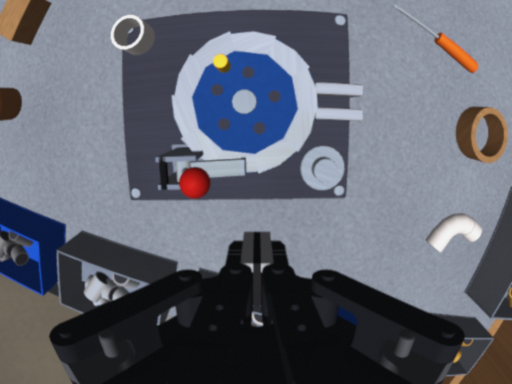

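```bash
python3 -m creep '[[0,0,0,0.03,0,0,0],[0,0,0,0.03,0,0,0],[0,0,0,0.03,0,0,0],[0,0,0,0.028,0,0,0],[0,0,-0.008,0,0,0,0],[0,0,-0.008,0,0,0,0],[0,0,-0.008,0,0,0,0],[0,0,-0.005,0,0,0,0],[0,0,-0.005,0,0,0,0],[0,0,-0.005,0,0,0,0],[0,0,-0.005,0,0,0,0],[0,0,-0.005,0,0,0,0],[0,0,-0.005,0,0,0,0]]'
python3 -c "
from h import *
where((83,-61,176));wheel('pics/k1.png')"
```

```text
t: 4.75
tool_pos: [0.6136, 0.0186, 0.1809]
tool_rot: [0.446, -3.11, -0.0]
contact_force: [0.5, 0.6, -0.6]
opening: 0.0001
t 4.75 feeder mm [ 84.8 -32.3 180.9] f [ 0.5  0.6 -0.6] open 0.0
turn left [ 0.  -0.  -0.1]
tool shift mm [  1.7 -28.7   4.9]
red hidden {'top': None, 'side': array([274.80851064, 162.34042553])}
yel hidden {'top': None, 'side': array([254.78125, 198.125  ])}
```

View pics/k1.png

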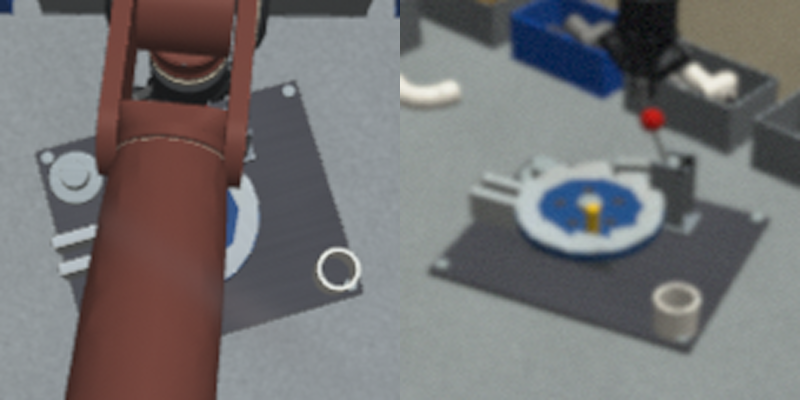

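```bash
python3 -m creep '[[0,0.001,0.006,0,0,0,0],[0,0,0,0.007,0,0,0],[0,0,-0.006,0,0,0,0],[0,0,-0.004,0,0,0,0],[0,0,-0.004,0,0,0,0],[0,0,-0.004,0,0,0,0]]'
python3 -c "
from h import *
where((83,-61,176));im=get_image('side');print(blob('side',im,'red'))
w=get_image('wrist');print(blob('wrist',w,'red'));cv2.imwrite('pics/k2.png',cv2.cvtColor(np.hstack([cv2.resize(im[110:230,210:330],(400,400),interpolation=2),cv2.resize(w[100:340,140:380],(400,400))]),cv2.COLOR_RGB2BGR))"
```

```text
t: 5.45
tool_pos: [0.6162, 0.0068, 0.1741]
tool_rot: [-0.445, 3.11, -0.0]
contact_force: [-0.6, 0.1, -0.0]
opening: -0.0001
t 5.45 feeder mm [ 83.9 -44.4 174.1] f [-0.6  0.1 -0. ] open -0.0
turn left [-0.   0.  -0.1]
tool shift mm [  0.8 -16.6  -1.9]
(array([274.80851064, 162.34042553]), [271, 159, 8, 8, 47])
(array([255.78147612, 222.4536903 ]), [231, 205, 52, 37, 1382])
```

View pics/k2.png

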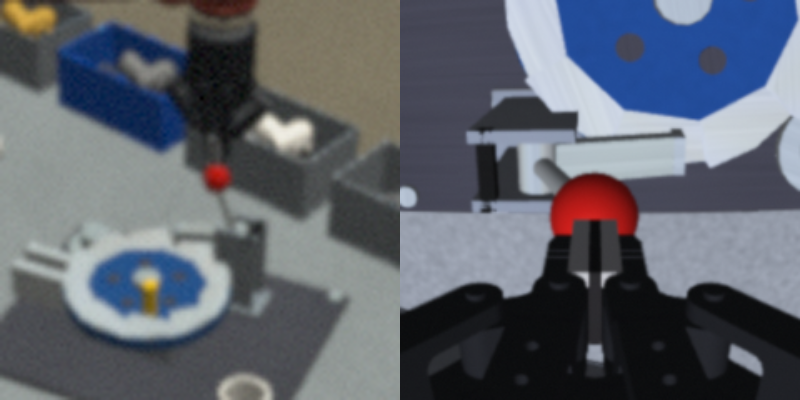

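```bash
python3 -c "
from h import *
o=ctrl.get_obs();p=o['tool_pos'];print('side TCP',proj('side',p),'grasp',proj('side',p+[0,0,.0187]))
c=calibration('wrist');q=np.array(c['R'])@p+np.array(c['t']);K=np.array(c['mtx']);print('cam pos feeder',feed(ray('wrist',(256,192),c)[0]),'axis',F.T@ray('wrist',(256,192),c)[1])
th=np.arctan2(np.hypot(*q[:2]),q[2]);print('wrist TCP',K[:2,2]+K[0,0]*th*q[:2]/np.hypot(*q[:2]))
o_,d=ray('wrist',(254.8,228),c);r1=(o_,d)
# ball from wrist now + wrist earlier unavailable: use side ray
r2=ray('side',(274.8,162.34));X,e=tri([r1,r2]);print(feed(X),e)
# fingertip appearing in side img at
for px in((274,158),(274,155)):print(px,feed(atz('side',px,.175)))
"
```

```text
side TCP [274.51140035 163.23801035] grasp [274.68003744 159.1158687 ]
cam pos feeder [ 14.54485208 -44.16437708 338.49300189] axis [ 0.26216495 -0.00330529 -0.96501742]
wrist TCP [256.36524952 231.78551004]
[ 79.04677702 -46.39727764 181.43733897] [np.float64(0.0010840927055797173), np.float64(0.0010840927055796078)]
(274, 158) [114.93242731 -29.29563541 175.        ]
(274, 155) [134.39491281 -21.04232526 175.        ]
```

```bash
python3 -c "
from h import *
w=get_image('wrist');s=get_image('side')
cv2.imwrite('pics/k3.png',cv2.cvtColor(np.hstack([cv2.resize(s[135:185,250:300],(400,400),interpolation=0),cv2.resize(w[190:290,206:306],(400,400),interpolation=0)]),cv2.COLOR_RGB2BGR));where()
c=calibration('wrist');print(c['mtx'])"
```

```text
t 5.65 feeder mm [ 83.8 -44.1 174.1] f [-0.2  0.6 -0.7] open -0.0
turn left [ 0.   0.  -0.2]
[[297.31863964   0.         256.5479748 ]
 [  0.         297.31863964 195.12909961]
 [  0.           0.           1.        ]]
```

View pics/k3.png

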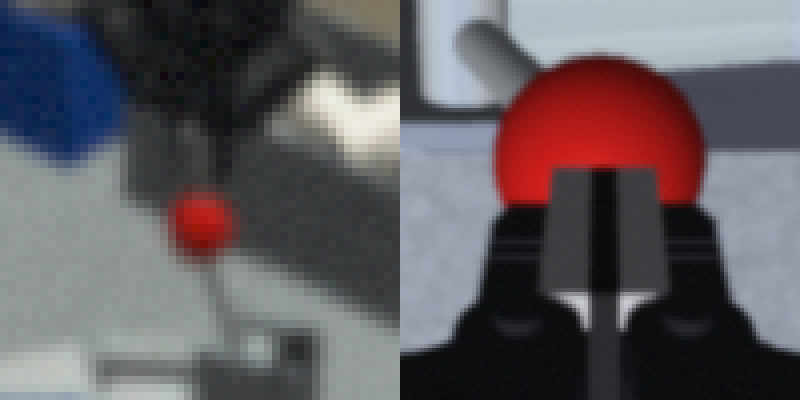

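```bash
python3 -m creep '[[0,0,0.01,-0.02,0,0,0],[0,0,0.03,-0.01,0,0,0],[0,0,0.02,0.015,0,0,0],[0,0,0,0.015,0,0,0],[0,0,0,0,0,0,0]]'
python3 -c "
from h import *
where();s=get_image('side');p=ctrl.get_obs()['tool_pos'];a=proj('side',p);b=proj('side',p+[0,0,.0187]);print(a,b)
print('red',blob('side',s,'red'))
x,y=int(a[0])-25,int(a[1])-30
m=cv2.resize(s[y:y+50,x:x+50],(500,500),interpolation=0).copy()
for q in(a,b):cv2.circle(m,(int((q[0]-x+.5)*10),int((q[1]-y+.5)*10)),5,(0,255,0),1)
cv2.imwrite('pics/k4.png',cv2.cvtColor(m,cv2.COLOR_RGB2BGR))"
```

```text
t: 6.15
tool_pos: [0.5971, 0.0649, 0.1706]
tool_rot: [0.446, -3.104, -0.001]
contact_force: [-0.4, 0.2, -0.7]
opening: 0.0002
t 6.15 feeder mm [ 82.   16.8 170.6] f [-0.4  0.2 -0.7] open 0.0
turn left [ 0.1 -0.3 -0.1]
[259.76825081 160.06846056] [259.83519085 155.97804367]
red (array([274.70212766, 162.25531915]), [271, 159, 8, 8, 47])
```

View pics/k4.png

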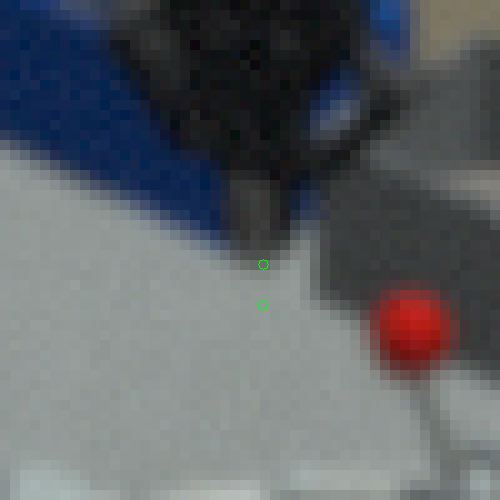

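```bash
python3 -m creep '[[0,0,0,0.017,0,0,0],[0,0,-0.008,0,0,0,0],[0,0,-0.008,0,0,0,0],[0,0,-0.008,0,0,0,0],[0,0,-0.008,0,0,0,0],[0,0,-0.005,0,0,0,0],[0,0,-0.005,0,0,0,0],[0,0,-0.005,0,0,0,0],[0,0,-0.005,0,0,0,0],[0,0,0,0,0,0,0]]'
python3 -c "
from h import *
where();s=get_image('side');print('red',blob('side',s,'red'));w=get_image('wrist');print(blob('wrist',w,'red'))"
```

```text
t: 7.2
tool_pos: [0.6148, 0.0154, 0.1615]
tool_rot: [-0.445, 3.107, 0.002]
contact_force: [-7.2, 3.8, 13.3]
opening: -0.0002
t 7.2 feeder mm [ 85.  -35.8 161.5] f [-7.2  3.8 13.3] open -0.0
turn left [ 0.   0.2 -0.1]
red (array([277.45098039, 162.29411765]), [274, 159, 8, 8, 51])
(array([215.96892655, 237.04096045]), [191, 211, 56, 58, 2124])
```

```bash
python3 -c "
from h import *
o=ctrl.get_obs();f=F.T@o['contact_force'];m=F.T@o['wrist_torque'];print('f',f,'m',m,'r0',np.cross(f,m)/(f@f)*1000,'dir',f/np.linalg.norm(f))
I={c:get_image(c) for c in('side','wrist','top')}
print({c:blob(c,I[c],'red') for c in I})
s=I['side'];w=I['wrist']
cv2.imwrite('pics/k5.png',cv2.cvtColor(np.hstack([cv2.resize(s[135:185,250:300],(400,400),interpolation=0),cv2.resize(w[180:300,196:316],(400,400),interpolation=0)]),cv2.COLOR_RGB2BGR));where()"
```

```text
f [-5.78166231  6.27897961 13.09885029] m [ 0.83502399  0.92275957 -0.06508013] r0 [-51.12125617  43.20848375 -43.27639569] dir [-0.36980496  0.40161422  0.83782475]
{'side': (array([277.49019608, 162.33333333]), [274, 159, 8, 8, 51]), 'wrist': (array([215.89746002, 237.08231421]), [191, 211, 56, 58, 2126]), 'top': (array([256.        , 131.11764706]), [253, 130, 7, 4, 17])}
t 7.45 feeder mm [ 84.9 -35.2 161.4] f [-6.2  3.7 13.4] open -0.0
turn left [ 0.   0.2 -0.1]
```

View pics/k5.png

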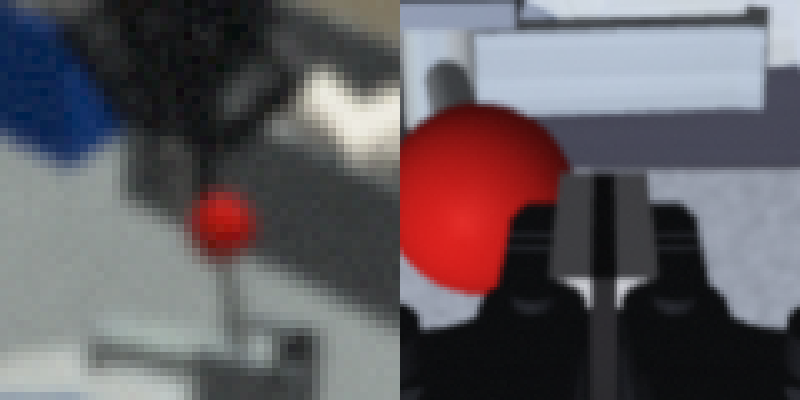

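```bash
python3 -m creep '[[0,0,0.02,-0.005,0,0,0],[0,0,0.025,0,0,0,0],[0,-0.006,0,0.012,0,0,0],[0,0,0,0.01,0,0,0],[0,0,0,0,0,0,0],[0,0,0,0,0,0,0]]'
python3 -c "
from h import *
where((83,-10,142))
I={c:get_image(c) for c in('side','top')}
print({c:blob(c,I[c],k) for c in I for k in('red','yel')})"
```

```text
t: 8.05
tool_pos: [0.6064, 0.059, 0.1388]
tool_rot: [0.444, -3.108, -0.0]
contact_force: [0.8, -0.2, 0.8]
opening: -0.0
t 8.05 feeder mm [ 89.3   8.5 138.8] f [ 0.8 -0.2  0.8] open -0.0
turn left [ 0.  -0.1 -0.2]
tool shift mm [  6.2 -18.5  -3.1]
{'side': (array([254.6875, 198.    ]), [253, 194, 4, 10, 32]), 'top': (array([255.57575758, 188.12121212]), [253, 185, 6, 7, 33])}
```

```bash
python3 -m creep '[[0,0,-0.008,0,0,0,0],[0,0,-0.008,0,0,0,0],[0,0,-0.008,0,0,0,0],[0,0,-0.005,0,0,0,0],[0,0,-0.005,0,0,0,0],[0,0,-0.005,0,0,0,0],[0,0,-0.005,0,0,0,0],[0,0,0,0,0,0,0]]'
python3 -c "
from h import *
where();s=get_image('side');print('red',blob('side',s,'red'));w=get_image('wrist');print(blob('wrist',w,'red'),F.T@ctrl.get_obs()['contact_force'])"
```

```text
t: 8.95
tool_pos: [0.6193, 0.0168, 0.1398]
tool_rot: [0.445, -3.11, 0.001]
contact_force: [0.3, 0.4, 0.3]
opening: -0.0
t 8.95 feeder mm [ 89.7 -35.6 139.8] f [0.3 0.4 0.3] open -0.0
turn left [-0.  -0.  -0.2]
red (array([279.31578947, 162.56140351]), [275, 159, 9, 8, 57])
(array([194.21103271, 247.22193714]), [162, 217, 65, 62, 3118]) [0.38426121 0.58775986 0.59033857]
```

```bash
cat >> h.py <<'E'
def knob():
    uv=blob('side',get_image('side'),'red')[0]
    if uv is None: print("knob hidden");return
    o,d=ray('side',uv);o=feed(o);d=F.T@d;print("knob on x=82:",(o+d*(82-o[0])/d[0]).round(1))
E
python3 -m creep '[[0,0,-0.005,0,0,0,0],[0,0,-0.005,0,0,0,0],[0,0,-0.005,0,0,0,0],[0,0,-0.005,0,0,0,0],[0,0,-0.005,0,0,0,0],[0,0,0,0,0,0,0]]'
python3 -c "
from h import *
where();knob()"
```

```text
t: 9.65
tool_pos: [0.6264, -0.0073, 0.14]
tool_rot: [-0.444, 3.11, -0.001]
contact_force: [0.3, 0.5, -0.4]
opening: 0.0001
t 9.65 feeder mm [ 89.7 -60.8 140. ] f [ 0.3  0.5 -0.4] open 0.0
turn left [-0.  -0.  -0.2]
knob on x=82: [ 82.  -94.2 181.5]
```

```bash
python3 -m creep '[[0,0,-0.005,0,0,0,0],[0,0,-0.005,0,0,0,0],[0,0,0,0,0,0,0],[0,0,0.01,-0.02,0,0,0],[0,0,0.01,-0.04,0,0,0],[0,0,0,-0.04,0,0,0],[0,0,0,0,0,0,0],[0,0,0,0,0,0,0]]'
python3 -c "
from h import *
where();knob()"
```

```text
t: 10.5
tool_pos: [0.6242, 0.0031, 0.2418]
tool_rot: [-0.445, 3.107, -0.001]
contact_force: [0.0, -0.6, -1.7]
opening: -0.0001
t 10.5 feeder mm [ 90.5 -50.1 241.8] f [ 0.  -0.6 -1.7] open -0.0
turn left [-0.1  0.2 -0.1]
knob on x=82: [  82.  -122.8  167. ]
```

```bash
python3 -m creep '[[0,0.035,0,0,0,0,0],[0,0.035,-0.01,0,0,0,0],[0,0.035,-0.01,0,0,0,0],[0,0.035,0,0.02,0,0,0],[0,0,0,0.04,0,0,0],[0,0,0,0.04,0,0,0],[0,0,0,0.03,0,0,0],[0,0,0,0.01,0,0,0],[0,0,0,0,0,0,0]]'
python3 -c "
from h import *
where((-51,-70,90));knob()
s=get_image('side');p=ctrl.get_obs()['tool_pos'];a=proj('side',p);print(a,blob('side',s,'yel'))
m=cv2.resize(s[160:230,225:315],(720,560),interpolation=2).copy()
cv2.circle(m,(int((a[0]-225+.5)*8),int((a[1]-160+.5)*8)),5,(0,255,0),1)
cv2.imwrite('pics/p1.png',cv2.cvtColor(m,cv2.COLOR_RGB2BGR))"
```

```text
t: 11.45
tool_pos: [0.4924, -0.0549, 0.097]
tool_rot: [0.445, -3.104, -0.004]
contact_force: [0.5, -0.3, 0.1]
opening: -0.0001
t 11.45 feeder mm [-52.3 -68.5  97. ] f [ 0.5 -0.3  0.1] open -0.0
turn left [ 0.2 -0.3 -0.1]
tool shift mm [-1.3 -1.6  7. ]
knob on x=82: [  82.  -122.8  166.6]
[265.93157789 200.19052675] (array([254.72727273, 198.12121212]), [253, 194, 4, 10, 33])
```

View pics/p1.png

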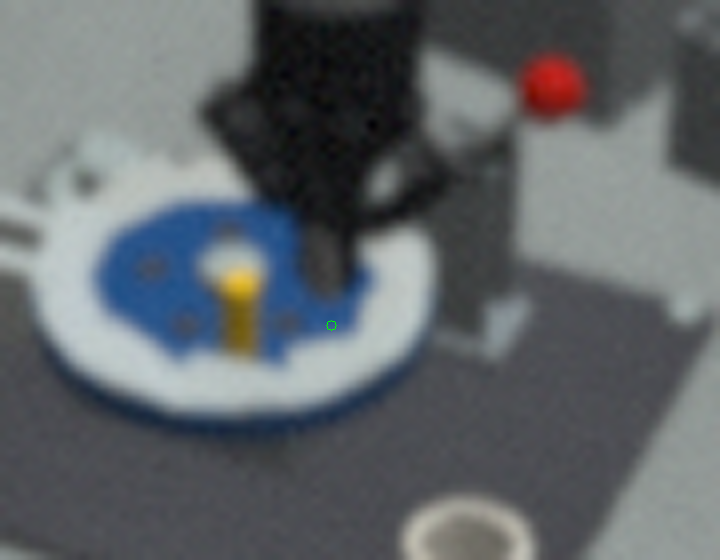

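```bash
python3 -m creep '[[0,0,0,0.01,0,0,0],[0,0,0,0.01,0,0,0],[0,0,0.005,0,0,0,0],[0,0,0.005,0,0,0,0],[0,0,0.005,0,0,0,0],[0,0,0.005,0,0,0,0],[0,0,0.005,0,0,0,0],[0,0,0.005,0,0,0,0],[0,0,0,0,0,0,0]]'
python3 -c "
from h import *
where();knob();print(F.T@ctrl.get_obs()['contact_force'])
w=get_image('wrist');s=get_image('side');b=blob('wrist',w,'yel');print(b,blob('side',s,'yel'));X=tri([ray('wrist',b[0]),ray('side',blob('side',s,'yel')[0])]);print(feed(X[0]),X[1])"
```

```text
t: 12.45
tool_pos: [0.4859, -0.0268, 0.0803]
tool_rot: [0.447, -3.109, 0.003]
contact_force: [-0.8, -2.8, 1.0]
opening: -0.0
t 12.45 feeder mm [-50.6 -39.7  80.3] f [-0.8 -2.8  1. ] open -0.0
turn left [-0.1 -0.1 -0.1]
knob on x=82: [ 82.   64.1 233.1]
[-1.93332914 -3.67112711  1.31769942]
(array([294.20082816, 238.66459627]), [276, 211, 38, 56, 1449]) (array([253.19444444, 197.86111111]), [251, 194, 5, 10, 36])
[-52.48062022 -19.39723317  96.17447323] [np.float64(0.0005156294620046696), np.float64(0.0005156294620047485)]
```

```bash
cat >> h.py <<'E'
def peg():
    w=get_image('wrist');s=get_image('side');X=tri([ray('wrist',blob('wrist',w,'yel')[0]),ray('side',blob('side',s,'yel')[0])])
    f=feed(X[0]);a=np.degrees(np.arctan2(f[1],f[0]))%360;print("peg",f.round(1),np.array(X[1]).round(4),"wheel",np.radians(a-198).round(3))
E
python3 -m creep '[[0,0,0.005,0,0,0,0],[0,0,0.005,0,0,0,0],[0,0,0.005,0,0,0,0],[0,0,0.005,0,0,0,0],[0,0,0,0,0,0,0]]'
python3 -c "
from h import *
where();knob();peg()"
```

```text
t: 13.1
tool_pos: [0.4806, -0.0068, 0.0801]
tool_rot: [-0.446, 3.109, 0.001]
contact_force: [-1.4, -1.0, 0.3]
opening: 0.0001
t 13.1 feeder mm [-50.  -19.1  80.1] f [-1.4 -1.   0.3] open 0.0
turn left [ 0.   0.  -0.1]
knob on x=82: [ 82.   93.1 228.5]
peg [-56.7   1.7  96.5] [0.0002 0.0002] wheel -0.345
```

```bash
python3 -m creep '[[0,0,0.004,0,0,0,0],[0,0,0,0,0,0,0],[0,0,0,0,0,0,0],[0,0,0,0,0,0,0],[0,0,-0.015,0,0,0,0],[0,0,-0.02,-0.01,0,0,0],[0,0,-0.015,-0.04,0,0,0],[0,0,0,-0.04,0,0,0],[0,0,0,-0.04,0,0,0],[0,0,0,-0.02,0,0,0],[0,0,0,0,0,0,0]]'
python3 -c "
from h import *
where((83,-185,230));knob();wheel()"
```

```text
t: 14.35
tool_pos: [0.496, -0.0528, 0.2347]
tool_rot: [-0.444, 3.102, -0.005]
contact_force: [0.1, 0.4, -1.0]
opening: -0.0002
t 14.35 feeder mm [-48.3 -67.5 234.7] f [ 0.1  0.4 -1. ] open -0.0
turn left [-0.2  0.4 -0.2]
tool shift mm [-131.6 -117.1    6.1]
knob on x=82: [  82.  -122.8  166.6]
red hidden {'top': None, 'side': array([293.5625, 170.25  ])}
yel hidden {'top': None, 'side': array([246.57894737, 196.81578947])}
```

```bash
python3 -m creep '[[0,0,-0.04,-0.01,0,0,0],[0,0,-0.04,0,0,0,0],[0,0,-0.044,0,0,0,0],[0,-0.035,0,0,0,0,0],[0,-0.035,0,0,0,0,0],[0,-0.035,0,0,0,0,0],[0,-0.03,0,0,0,0,0],[0,0,0,0,0,0,0]]'
python3 -c "
from h import *
where((88,-165,130));knob();wheel()
uv=blob('side',get_image('side'),'yel')[0];print(feed(atz('side',uv,.0935)))"
```

```text
t: 15.3
tool_pos: [0.6589, -0.1313, 0.2358]
tool_rot: [0.448, -3.105, -0.004]
contact_force: [0.0, 0.8, 0.3]
opening: -0.0001
t 15.3 feeder mm [  85.8 -188.9  235.8] f [0.  0.8 0.3] open -0.0
turn left [ 0.2 -0.2 -0. ]
tool shift mm [ -2.6  23.6 105.9]
knob on x=82: [  82.  -122.8  167. ]
red [  91.3 -118.6  159.1] res [1.1 1.1] ang -52.4
yel [-53.2   5.3  93.5] res [1.4 1.4] ang 174.3
[-54.42148239   6.39930597  93.5       ]
```

```bash
python3 -m creep '[[0,-0.003,0,0.035,0,0,0],[0,0,0,0.035,0,0,0],[0,0,0,0.03,0,0,0],[0,0,0,0,0,0,0],[0,0,0.008,0,0,0,0],[0,0,0.008,0,0,0,0],[0,0,0.008,0,0,0,0],[0,0,0.005,0,0,0,0],[0,0,0.005,0,0,0,0],[0,0,0.005,0,0,0,0],[0,0,0.005,0,0,0,0],[0,0,0.005,0,0,0,0],[0,0,0.005,0,0,0,0],[0,0,0,0,0,0,0]]'
python3 -c "
from h import *
where();knob()"
```

```text
t: 16.9
tool_pos: [0.6477, -0.0844, 0.1454]
tool_rot: [-0.444, 3.106, -0.017]
contact_force: [-2.7, -11.5, 12.6]
opening: -0.0001
t 16.9 feeder mm [  88.2 -140.7  145.4] f [ -2.7 -11.5  12.6] open -0.0
turn left [-0.6  0.2 -0.2]
knob on x=82: [  82.  -116.9  170.5]
```

```bash
python3 -m creep '[[0,0,-0.015,0,0,0,0],[0,0,-0.02,0,0,0,0],[0,0,0,0,0,0,0],[0,0,0,0.01,0,0,0],[0,0,0,0,0,0,0]]'
python3 -c "
from h import *
where();knob()
w=get_image('wrist');s=get_image('side')
cv2.imwrite('pics/r1.png',cv2.cvtColor(np.hstack([cv2.resize(s[140:200,255:315],(400,400),interpolation=2),cv2.resize(w[140:320,160:340],(400,400))]),cv2.COLOR_RGB2BGR))"
```

```text
t: 17.45
tool_pos: [0.654, -0.1129, 0.127]
tool_rot: [0.445, -3.106, -0.004]
contact_force: [-0.1, 0.8, -1.1]
opening: 0.0002
t 17.45 feeder mm [  86.2 -169.8  127. ] f [-0.1  0.8 -1.1] open 0.0
turn left [ 0.2 -0.2 -0.1]
knob on x=82: [  82.  -122.8  167. ]
```

View pics/r1.png

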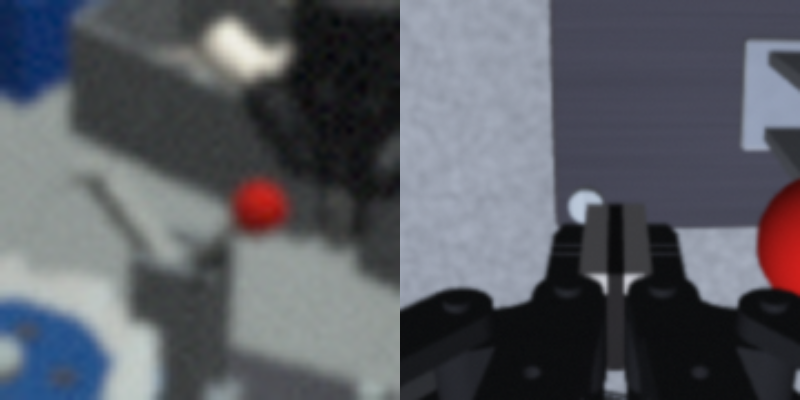

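```bash
python3 -m creep '[[0,0,0,0.01,0,0,0],[0,0,0,0,0,0,0],[0,0,0.006,0,0,0,0],[0,0,0.006,0,0,0,0],[0,0,0.005,0,0,0,0],[0,0,0.005,0,0,0,0],[0,0,0.005,0,0,0,0],[0,0,0.005,0,0,0,0],[0,0,0,0,0,0,0]]'
python3 -c "
from h import *
where();knob()"
```

```text
t: 18.5
tool_pos: [0.6475, -0.0829, 0.1218]
tool_rot: [-0.446, 3.107, -0.002]
contact_force: [0.4, -1.6, 1.3]
opening: 0.0001
t 18.5 feeder mm [  88.5 -139.2  121.8] f [ 0.4 -1.6  1.3] open 0.0
turn left [-0.1  0.2 -0.1]
knob on x=82: [  82.  -110.2  174.8]
```

Gentle contact, the knob is coming back. Continue.

```bash
python3 -m creep '[[0,0,0.005,0,0,0,0],[0,0,0.005,0,0,0,0],[0,0,0.005,0,0,0,0],[0,0,0.005,0,0,0,0],[0,0,0,0,0,0,0]]'
python3 -c "
from h import *
where();knob()"
```

```text
t: 19.05
tool_pos: [0.6443, -0.0666, 0.1269]
tool_rot: [-0.444, 3.102, -0.012]
contact_force: [-1.9, -9.2, 18.6]
opening: 0.0
t 19.05 feeder mm [  90.  -122.7  126.9] f [-1.9 -9.2 18.6] open 0.0
turn left [-0.5  0.4 -0.1]
knob on x=82: [ 82.  -93.6 181.5]
```

```bash
python3 -m creep '[[0,0,0,-0.01,0,0,0],[0,0,0,-0.01,0,0,0],[0,0,0,0,0,0,0]]'
python3 -c "
from h import *
where();knob()"
```

```text
t: 19.4
tool_pos: [0.6411, -0.0631, 0.1408]
tool_rot: [-0.446, 3.109, 0.0]
contact_force: [0.1, -0.3, 1.3]
opening: 0.0002
t 19.4 feeder mm [  88.  -118.5  140.8] f [ 0.1 -0.3  1.3] open 0.0
turn left [ 0.   0.1 -0.1]
knob on x=82: [ 82.  -90.1 182.9]
```

```bash
python3 -m creep '[[0,0,0.005,-0.001,0,0,0],[0,0,0.005,-0.001,0,0,0],[0,0,0.003,0,0,0,0],[0,0,0,0,0,0,0],[0,0,0,0,0,0,0]]'
python3 -c "
from h import *
where();knob()"
```

```text
t: 19.95
tool_pos: [0.6371, -0.0509, 0.1418]
tool_rot: [0.446, -3.109, -0.0]
contact_force: [1.0, -0.5, 0.1]
opening: -0.0
t 19.95 feeder mm [  87.6 -105.6  141.8] f [ 1.  -0.5  0.1] open -0.0
turn left [ 0.  -0.  -0.1]
knob on x=82: [ 82.  -47.7 180.3]
```

```bash
python3 -m creep '[[0,0,-0.02,0,0,0,0],[0,0,-0.03,-0.03,0,0,0],[0,0,-0.04,-0.04,0,0,0],[0,0,-0.04,-0.04,0,0,0],[0,0,-0.04,-0.04,0,0,0],[0,0,0,0,0,0,0],[0,0,0,0,0,0,0]]'
python3 -c "
from h import *
where();knob();wheel('pics/z.png');wheel()
o,d=ray('side',(274.808,162.340));o=feed(o);d=F.T@d;print('initial',(o+d*(82-o[0])/d[0]))"
```

```text
t: 20.7
tool_pos: [0.6815, -0.203, 0.2792]
tool_rot: [-0.442, 3.108, -0.002]
contact_force: [-0.6, 0.4, -0.8]
opening: 0.0003
t 20.7 feeder mm [  87.1 -264.1  279.2] f [-0.6  0.4 -0.8] open 0.0
turn left [-0.1  0.1 -0.3]
knob on x=82: [ 82.  -47.7 180.3]
red [ 82.4 -47.6 180.1] res [0.1 0.1] ang -30.0
yel [-53.1   5.4  92.5] res [1.5 1.5] ang 174.2
red [ 82.6 -47.7 179.8] res [0. 0.] ang -30.0
yel [-53.1   5.3  92.9] res [1.4 1.4] ang 174.3
initial [ 82.         -46.39191127 179.90965086]
```

View pics/z.png

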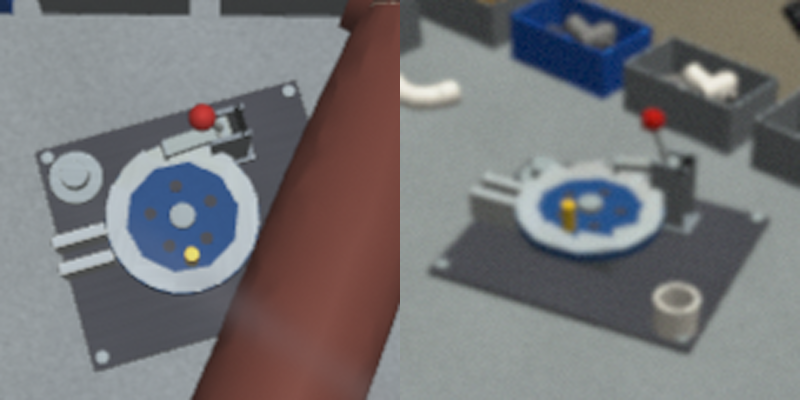

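```bash
python3 -c "
from station import finish_job
print(finish_job())"
```

```text
the job is handed in; nothing more can be done
None
```

I tipped the knob over, turned the wheel back one notch by pushing the peg, tipped the knob back so the pawl dropped, and handed the job in. The hand-in gave no verdict.

**Final state:** At the last look the peg was at 174.3°, so the wheel was at about -0.41 rad, inside the -0.60 to -0.22 drop range. The knob was within 1.5 mm of its starting place, so the pawl is down in the notch at an estimated 0.06 rad rather than on a crest. The arm was clear of everything at about 21 s. The coupling, the flange and the rest of the bed looked unmoved in the last picture. I did not measure the bystanders again.

**What disagreed or went wrong:**
- **Fingertips higher than reported:** they sat about 16–20 mm above the reported TCP. My first pass therefore went over the knob with almost no force.
- **Possible early failure:** on that pass I estimate the grasp point came 17–20 mm from the knob's centre, where closer than 18 mm fails the run. I cannot rule that out.
- **Pressing force:** two later knob pushes were too high on the ball and one too low. They gave 15–21 N, below the 40 N limit, and I corrected each one.
- **Knob height:** triangulated heights came out about 5 mm above the text's figures.

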